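Sweep a dropped nut from under the print drying shelf

ROBOT

A 6-joint arm with a two-finger parallel gripper is mounted at the origin on the work surface. World frame = base frame: x ahead of the robot, y to its left, z up, the work surface at z = 0. Lengths are in m, angles in degrees, forces in N, time in s.
With the tool pointing down it reaches from about 0.35 to 0.875 m from the base axis. Payload 4.2 kg.
Tool frame: the origin (TCP) lies between the finger pads; the fingertips stand 17 mm ahead of it and the grasp point (between the pads) lies 2 mm behind it; z points along the fingers, y is the direction in which the jaws open and shut (so a half turn about z gives the same grasp; the last joint's range is limited). The gripper opens to 87 mm and grips with 3 to 60 N. Pads are 19 mm wide; open, the fingers measure 117 mm over their backs; the gripper's body (75 mm by 190 mm) begins 51 mm behind the grasp point.
Start: joints at [-53.996, 22.042, 0.453, 0, -68.411, -14.817], TCP at [0.226, -0.583, 0.24] pointing down, gripper open.
Joint ranges: [-179.83, 179.83], [-69.29, 118.12], [-61.27, 80.66], [-181.25, 117.63], [-171.15, -9.14], [-177.46, 177.46]. Speed limits (degrees/s): [159.86, 159.86, 180, 180, 180, 180].

INTERFACE

Orientations are given as a 3x3 rotation matrix whose columns are the frame's x, y, z axes.
In Python, from station import r gives the robot as it stands.
- The arm moves only by the shell command python3 -m creep 'ROWS'. ROWS is JSON, a list of rows, each a list of 7 numbers: the opening, from 0 (shut) to 1 (fully open), then the shift along the tool's x, y, z scaled (see below), then the turn, a rotation vector about the tool's x, y, z scaled (see below). A call has 1 to 5 rows; each row is the pose to reach, as a shift and turn from the pose measured when the call began, along the tool's axes at that moment, turning the shorter way round; what a row does not reach only later rows make up. The controller multiplies each number of a shift by 300 mm and each number of a turn by 180 degrees. A row lasts 1/12 s, in which the tool goes at most 41.7 mm and 7.16 degrees, less where a joint would pass 70% of its speed; a pose out of reach is approached as far as the arm can. A call with a number of a shift or a turn outside -1 to 1 is refused whole. A call with a gripper value outside its range is refused whole. The fingers move at their own pace and stop on an object; the grip force is fixed at half the most. Time passes only in rows, so rows that repeat a pose let the fingers close. It gives the time, the measured TCP pose, the force and the opening at its end, in the units of the state.
- r.sense(): the state, without advancing time (a new reading comes with each control period).
- r.capture(name): name is "scene" or "top" or "wrist"; returns the picture (384x512x3 uint8, blue, green, red); there is no depth.
- r.camera_model(name): a dict with "mtx" (3x3 intrinsics, pixels), "R" (3x3) and "t" (3): a world point X has camera coordinates R X + t; the wrist camera has in their place "mount" (4x4, takes a point from camera to tool coordinates, whose origin is the TCP and whose axes are the flange's). Camera axes: x right, y down, z forward; pixel columns grow to the right and rows downward; lengths in m; the calibration is good to about 2 mm. A picture is of the moment at which its call begins: read the wrist's pose just before it. camera_model takes no time and is no camera call.
- r.finish_job(): hands the job in, once; it reports no verdict.
Trained networks look in the newest picture that a camera, given by its name, has taken for a name from the list of things; names that differ only in an ending like _2 or _b are one class to them, and where a whole thing is asked for, a point or a joint stands for the part that bears it (a point fixed in the world has none). Each returns a list of dicts, best first, with "score" (0 to 1); they miss things now and then, are a little off and sometimes report something else, mostly with a low value. They report only what shows in the picture. A call takes as long as a camera call. They do not tell look-alikes from the thing itself.
- r.recognise(camera, target): "rect" ([left, top, right, bottom] as shares, 0 to 1, of the picture: columns of its width, rows of its height, round what is visible of it).
- r.outline_of(camera, target): "pixels" (384x512 bool, what is visible of it) and "rect" ([left, top, right, bottom] as shares, 0 to 1, of the picture: columns of its width, rows of its height, round what is visible of it).
The state is a dict: "time_s": time; "joints": joint angles; "joint_velocities": joint speeds; "effort": joint torques, N m; "tcp_pos": TCP position; "ee_rot": TCP orientation; "wrist_force": force on the tool from outside, world axes, zero at the start; "moment": the same for the moment, N m; "gripper_width": opening from 0.0 (shut) to 1.0 (fully open).
Only numpy, scipy, OpenCV 4.12 (cv2) and the standard library are available. Lean on these libraries where they do the work, as an engineer would, in place of code of your own. Each camera call takes 0.05 s, during which the arm holds its last target.

TASK

A big hexagon nut from the printing press has dropped under the low wire drying shelf, where a flat washer also lies. Take the safety ruler, slide its flat blade under the shelf and sweep the nut out past the left or right side until it lies wholly clear of the shelf on the table, then lay the ruler down flat on the table. Do not touch the nut with the gripper, and leave the washer where it is.

Things in the scene. Friction and masses are not known exactly. Their poses are not given: they have to be found in the camera images.
- nut: The dropped plain steel hexagon nut: 30 mm across flats, 35 mm across corners, 16 mm high, 60 g, hole shown dark. Lies flat on the table under the open front part of the shelf, some 70 mm left or right of the shelf's middle. Origin at the centre of its underside, z up.
- washer: A plain steel flat washer (ring), 37 mm outside, 21 mm inside, 4 mm thick. Lies on the table under the shelf on the other side of its middle from the nut. Origin at the centre of its underside, z up.
- shelf: Low fixed wire shelf, 200 mm deep (x) by 260 wide (y), see-through; wires 45 to 53 mm above the table, free below. Carried only by a wooden plinth along its rear (x +65 to +100 mm): front and both sides are open, no posts. Origin on the table under its middle; x points from the front edge (-100 mm, robot side) to the rear, y to the left (sides at -130 and +130 mm), z up.
- ruler: Safety ruler, flat on the table right of the shelf: aluminium strip 185 mm long, 26 wide, 5 thick, with a wooden grip block on top near one end, 60 mm long (x), 20 wide (y), 5 to 50 mm above the underside; 120 g. Origin on the underside below the block's middle; x points along the strip to its free tip at +140 mm (other end -45 mm), y across, z up.
Mind the look-alikes: they are no part of the job. Of the things like the ruler, leave any that is black; of the rest the smaller one is meant.

How it is judged:
By the outcome, as a careful person would: the job done as asked, in the order asked, and still so for the second after the job is handed in, with the robot touching nothing.
It also fails if it takes over 38 s, if anything falls off the work surface, if the arm or the gripper's body presses on something with over 40 N, if the wrist force passes 120 N, or if a joint passes its speed limit or range.

## Working session

There is one attempt and no reset: what is moved stays moved. The work goes in short steps, Python scripts to look and compute and a shell command to move; the robot and the scene stay as the last step left them, time stands still between calls to the robot, and variables do not carry over. Pictures are saved under pics/ and viewed, and the job is handed in when it is done.

```bash
ls; mkdir -p pics
python3 - <<'E'
from station import r
import cv2
s=r.sense(); print({k:s[k] for k in('time_s','tcp_pos','ee_rot','gripper_width')})
for n in('scene','top'):
    cv2.imwrite(f'pics/{n}0.png',r.capture(n)); m=r.camera_model(n); print(n,m)
E
```

```text
pics
{'time_s': 0.0, 'tcp_pos': array([ 0.22570148, -0.58221315,  0.23843568]), 'ee_rot': array([[-9.32462881e-01, -3.61264686e-01, -8.95590585e-04],
       [-3.61265781e-01,  9.32460699e-01,  2.02005830e-03],
       [ 1.05327295e-04,  2.20717561e-03, -9.99997559e-01]]), 'gripper_width': 0.999192742093416}
scene {'mtx': array([[418.37615796,   0.        , 247.8394312 ],
       [  0.        , 418.37615796, 194.5204403 ],
       [  0.        ,   0.        ,   1.        ]]), 'R': array([[ 0.47034218,  0.88242797,  0.00995497],
       [ 0.71732732, -0.37572271, -0.58674864],
       [-0.5140231 ,  0.28311361, -0.80970793]]), 't': array([-0.02455644, -0.41165336,  1.53853766])}
top {'mtx': array([[458.7682771 ,   0.        , 252.80391153],
       [  0.        , 458.7682771 , 182.11406532],
       [  0.        ,   0.        ,   1.        ]]), 'R': array([[-4.10774527e-03, -9.99991553e-01, -1.44538434e-04],
       [-9.98582821e-01,  4.10962792e-03, -5.30609045e-02],
       [ 5.30610502e-02, -7.36270818e-05, -9.98591267e-01]]), 't': array([-0.23592824,  0.49457133,  1.35419772])}
```

View pics/top0.png

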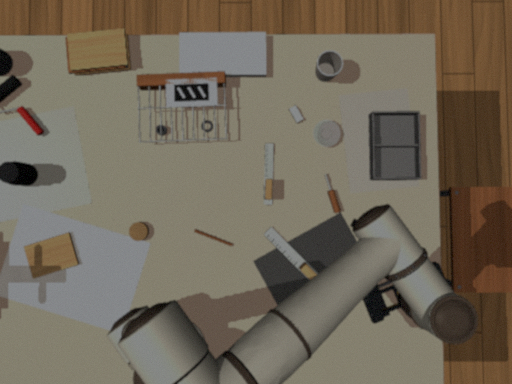

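View pics/scene0.png

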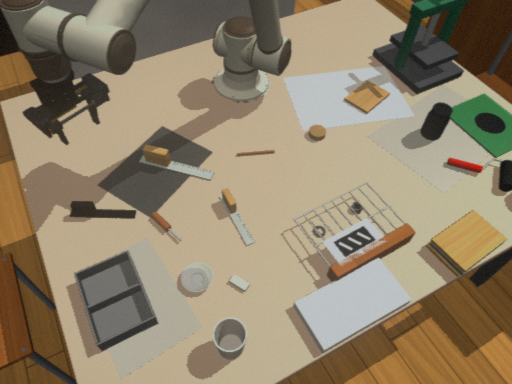

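The pictures show three ruler-like things:
- A light one beside the shelf, at top (269,173) and scene (238,215).
- A light one on the dark mat, at top (290,252) and scene (178,163).
- A black one, at scene (100,210).

I'll measure the two light ones.

```bash
cat > h.py <<'E'
import numpy as np, cv2
from station import r
def proj(n,P):
    m=r.camera_model(n); P=np.atleast_2d(np.array(P,float)); c=P@m['R'].T+m['t']; u=c@m['mtx'].T; return u[:,:2]/u[:,2:]
def back(n,uv,z):
    m=r.camera_model(n); uv=np.atleast_2d(np.array(uv,float))
    d=np.c_[uv,np.ones(len(uv))]@np.linalg.inv(m['mtx']).T@m['R']; o=-m['R'].T@m['t']
    k=(z-o[2])/d[:,2:]; return o+k*d
E
python3 - <<'E'
from h import *
for n in('top','scene'):
    im=r.capture(n)
    for t in('ruler','nut','washer','shelf'):
        for d in r.outline_of(n,t)[:4]:
            p=d['pixels']; ys,xs=np.nonzero(p); 
            if len(xs)<4: continue
            rc=cv2.minAreaRect(np.c_[xs,ys].astype(np.float32))
            print(n,t,round(d['score'],2),len(xs),np.round([xs.mean(),ys.mean()],1),back(n,[xs.mean(),ys.mean()],0.005).round(4),'size m',[np.round(back(n,cv2.boxPoints(rc),0.005)[:,:2],3).tolist()] if n=='top' else '')
t=cv2.imread('pics/top0.png'); s=cv2.imread('pics/scene0.png')
a=cv2.resize(t[130:290,240:350],None,fx=3.5,fy=3.5,interpolation=2)
b=cv2.resize(t[60:160,125:255],None,fx=3,fy=3,interpolation=2)
c=cv2.resize(s[180:280,200:430],None,fx=3,fy=3,interpolation=2)
cv2.imwrite('pics/a.png',a);cv2.imwrite('pics/b.png',b);cv2.imwrite('pics/c.png',c)
E
```

```text
top ruler 0.69 774 [290.1 253.5] [[ 0.2811 -0.3481  0.005 ]] size m [[[0.336, -0.268], [0.361, -0.293], [0.225, -0.429], [0.2, -0.403]]]
top ruler 0.67 552 [268.2 174.4] [[ 0.517  -0.2842  0.005 ]] size m [[[0.428, -0.268], [0.612, -0.273], [0.611, -0.303], [0.428, -0.297]]]
top nut 0.41 54 [161.1 130.4] [[0.6515 0.038  0.005 ]] size m [[[0.662, 0.053], [0.662, 0.023], [0.64, 0.023], [0.64, 0.053]]]
scene ruler 0.83 954 [170.9 162.6] [[ 0.2435 -0.3738  0.005 ]] size m 
scene ruler 0.82 697 [ 96.2 210.9] [[ 0.3133 -0.6301  0.005 ]] size m 
scene ruler 0.63 562 [235.5 215.9] [[ 0.5131 -0.2856  0.005 ]] size m 
scene nut 0.55 86 [356.3 207.3] [[0.6494 0.0376 0.005 ]] size m 
scene shelf 0.66 3131 [361.6 245.3] [[ 0.7573 -0.0251  0.005 ]] size m
```

View pics/a.png

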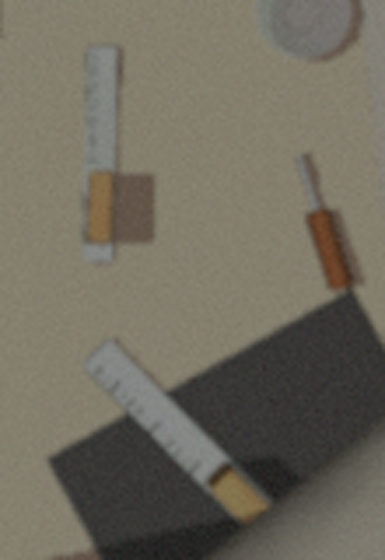

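View pics/b.png

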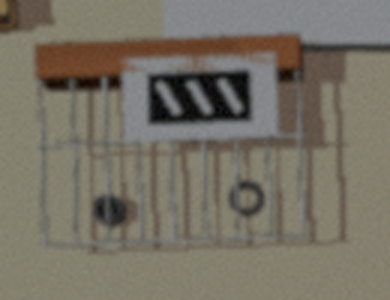

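View pics/c.png

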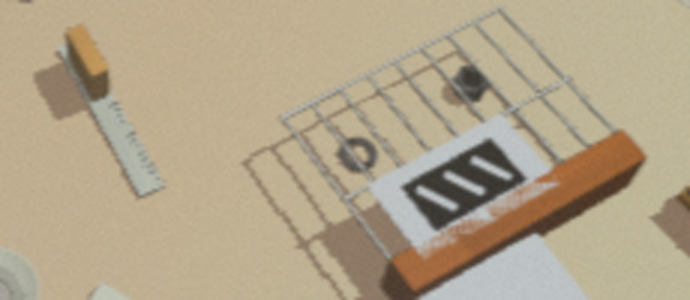

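Run:
```python
from h import *
import cv2
b=lambda p,x0,y0,f:((p[0]+.5)/f+x0-.5,(p[1]+.5)/f+y0-.5)
print('front corners top',back('top',[b((45,243),125,60,3),b((302,237),125,60,3)],.049).round(4))
print('front corners scene',back('scene',[b((500,8),200,180,3),b((281,119),200,180,3)],.049).round(4))
print('nut top',back('top',[b((109,209),125,60,3)],.012),'scene',back('scene',[b((470,82),200,180,3)],.008))
print('washer top',back('top',[b((247,198),125,60,3)],.003),'scene',back('scene',[b((357,154),200,180,3)],.003))
# ruler: strip corners in crop a (origin 240,130, f 3.5)
print('tip top',back('top',[b((87,46),240,130,3.5),b((117,46),240,130,3.5)],.005).round(4))
print('end top',back('top',[b((83,261),240,130,3.5),b((113,262),240,130,3.5)],.005).round(4))
print('block top corners',back('top',[b(p,240,130,3.5) for p in((90,170),(115,170),(112,243),(87,243))],.05).round(4))
print('tip scene',back('scene',[b((146,196),200,180,3),b((165,186),200,180,3)],.005).round(4))
```

```text
front corners top [[ 0.6141  0.0915  0.049 ]
 [ 0.6189 -0.1584  0.049 ]]
front corners scene [[ 0.6117  0.0895  0.049 ]
 [ 0.6215 -0.1644  0.049 ]]
nut top [[0.65342105 0.03691371 0.012     ]] scene [[0.64978602 0.03650922 0.008     ]]
washer top [[ 0.66554297 -0.1002314   0.003     ]] scene [[ 0.66424865 -0.10263763  0.003     ]]
tip top [[ 0.6125 -0.2737  0.005 ]
 [ 0.6124 -0.2995  0.005 ]]
end top [[ 0.4277 -0.2692  0.005 ]
 [ 0.4268 -0.2949  0.005 ]]
block top corners [[ 0.5028 -0.2744  0.05  ]
 [ 0.5027 -0.2951  0.05  ]
 [ 0.4423 -0.2923  0.05  ]
 [ 0.4424 -0.2716  0.05  ]]
tip scene [[ 0.6131 -0.2975  0.005 ]
 [ 0.612  -0.2773  0.005 ]]
```

I choose the light ruler beside the shelf, at top (269,173). It measures about 185 × 26 mm, which matches the description, and the one on the mat is larger. The nut is at (0.651, 0.037) and the washer at (0.665, -0.101). The shelf's front edge is at x≈0.612–0.620 and its left side at y≈0.095, so I'll sweep left, away from the washer.

```bash
cat >> h.py <<'E'
from scipy.spatial.transform import Rotation as Ro
def go(pos,yaw):
    """yaw = ruler x-axis direction deg; tool y = ruler y, z down, so tool x = -ruler x"""
    s=r.sense(); R=np.array(s['ee_rot']); p=np.array(s['tcp_pos'])
    c,q=np.cos(np.radians(yaw)),np.sin(np.radians(yaw))
    T=np.array([[-c,-q,0],[-q,c,0],[0,0,-1.]])
    d=R.T@(np.array(pos)-p); w=Ro.from_matrix(R.T@T).as_rotvec(degrees=True)
    print('t',round(s['time_s'],2),'p',p.round(4),'F',np.round(s['wrist_force'],1),'w',round(s['gripper_width'],3),'dist mm',round(1000*np.linalg.norm(d),1),'row',(d/.3).round(3),(w/180).round(4))
E
python3 -c "
from h import *
go((.4725,-.2834,.13),-1.4)"
```

```text
t 0.6 p [ 0.2259 -0.5827  0.2396] F [ 0.3 -0.   0.2] w 0.996 dist mm 403.0 row [-1.127  0.633  0.365] [-0.      0.      0.1255]
```

```bash
python3 -m creep '[[1,-0.113,0.063,0.01,0,0,0.03],[1,-0.226,0.126,0.03,0,0,0.06],[1,-0.338,0.19,0.05,0,0,0.09],[1,-0.451,0.253,0.08,0,0,0.125],[1,-0.564,0.316,0.1,0,0,0.1255]]'; python3 -c "
from h import *
go((.4725,-.2834,.13),-1.4)"
```

```text
time_s: 1.02
tcp_pos: [0.35, -0.4316, 0.2091]
ee_rot: [[-1.0, 0.029, 0.0], [0.029, 1.0, 0.0], [-0.0, 0.0, -1.0]]
wrist_force: [0.4, -0.1, -0.3]
gripper_width: 1.0
t 1.02 p [ 0.35   -0.4316  0.2091] F [ 0.4 -0.1 -0.3] w 1.0 dist mm 207.9 row [-0.394  0.506  0.264] [ 0.0001  0.     -0.0015]
```

```bash
python3 -m creep '[[1,-0.08,0.1,0.05,0,0,0],[1,-0.16,0.2,0.1,0,0,0],[1,-0.24,0.3,0.16,0,0,0],[1,-0.32,0.4,0.21,0,0,-0.001],[1,-0.394,0.506,0.264,0,0,-0.0015]]'
python3 - <<'E'
from h import *
go((.4725,-.2834,.03),-1.4)
s=r.sense(); im=r.capture('wrist'); cv2.imwrite('pics/w1.png',im); m=r.camera_model('wrist'); print(m)
M=np.array(m['mount'])
P=np.array([[.4725+dx*.9997+dy*.0244,-.2834-dx*.0244+dy,z] for dx,dy,z in((-.03,-.01,.05),(-.03,.01,.05),(.03,.01,.05),(.03,-.01,.05),(.14,-.013,.005),(.14,.013,.005))])
t=(P-s['tcp_pos'])@s['ee_rot']; c=(t-M[:3,3])@M[:3,:3]; u=c@m['mtx'].T; u=u[:,:2]/u[:,2:]; print(u.round(1))
for q in u: cv2.circle(im,tuple(int(v) for v in q),3,(0,0,255),1)
cv2.imwrite('pics/w1.png',im)
E
```

```text
time_s: 1.43
tcp_pos: [0.4731, -0.2829, 0.1303]
ee_rot: [[-1.0, 0.024, 0.001], [0.024, 1.0, -0.0], [-0.001, -0.0, -1.0]]
wrist_force: [1.5, -0.7, 0.3]
gripper_width: 1.002
t 1.43 p [ 0.4731 -0.2829  0.1303] F [ 1.5 -0.7  0.3] w 1.002 dist mm 100.3 row [ 0.003 -0.002  0.334] [-0.0001  0.0004  0.0002]
{'mtx': array([[270.33098824,   0.        , 257.82096493],
       [  0.        , 270.33098824, 190.47163142],
       [  0.        ,   0.        ,   1.        ]]), 'mount': array([[ 6.85563365e-04, -9.60979206e-01, -2.76619766e-01,
         7.62903187e-02],
       [ 9.99999685e-01,  7.69440517e-04, -1.94683080e-04,
         8.51461329e-05],
       [ 3.99928847e-04, -2.76619546e-01,  9.60979431e-01,
        -1.45573610e-01],
       [ 0.00000000e+00,  0.00000000e+00,  0.00000000e+00,
         1.00000000e+00]])}
[[245.5 168.4]
 [269.  168.5]
 [268.2 233.2]
 [246.2 233.2]
 [246.3 302. ]
 [268.3 302. ]]
```

View pics/w1.png

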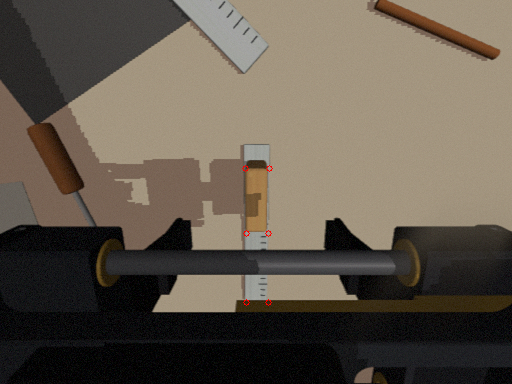

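The wrist view shows the block at (257,200), and the predicted corners lie on its edges. The pose agrees, so I descend and close.

```bash
python3 -m creep '[[1,0.001,-0.001,0.13,0,0,0],[1,0.003,-0.002,0.25,0,0,0],[1,0.003,-0.002,0.334,0,0,0],[1,0.003,-0.002,0.334,0,0,0],[0.1,0.003,-0.002,0.334,0,0,0]]'; python3 -m creep '[[0.1,0,0,0,0,0,0],[0.1,0,0,0,0,0,0],[0.1,0,0,0,0,0,0],[0.1,0,0,0,0,0,0],[0.1,0,0,0,0,0,0]]'
```

```text
time_s: 1.9
tcp_pos: [0.4736, -0.2787, 0.0261]
ee_rot: [[-1.0, 0.019, -0.004], [0.019, 1.0, 0.003], [0.004, 0.003, -1.0]]
wrist_force: [0.2, 0.1, 1.1]
gripper_width: 0.974
time_s: 2.32
tcp_pos: [0.4741, -0.2789, 0.0273]
ee_rot: [[-1.0, 0.019, -0.002], [0.019, 1.0, 0.002], [0.002, 0.002, -1.0]]
wrist_force: [0.3, 0.0, 0.6]
gripper_width: 0.636
```

```bash
for i in 1 2 3; do python3 -m creep '[[0,0,0,0,0,0,0],[0,0,0,0,0,0,0],[0,0,0,0,0,0,0],[0,0,0,0,0,0,0],[0,0,0,0,0,0,0]]'; done
```

```text
time_s: 2.73
tcp_pos: [0.4742, -0.2791, 0.0274]
ee_rot: [[-1.0, 0.019, -0.002], [0.019, 1.0, 0.002], [0.002, 0.002, -1.0]]
wrist_force: [-0.6, -1.3, 1.0]
gripper_width: 0.247
time_s: 3.15
tcp_pos: [0.4742, -0.2791, 0.0274]
ee_rot: [[-1.0, 0.019, -0.002], [0.019, 1.0, 0.002], [0.002, 0.002, -1.0]]
wrist_force: [0.2, -1.0, 0.4]
gripper_width: 0.228
time_s: 3.57
tcp_pos: [0.4742, -0.2791, 0.0274]
ee_rot: [[-1.0, 0.019, -0.002], [0.019, 1.0, 0.002], [0.002, 0.002, -1.0]]
wrist_force: [0.6, -0.5, 1.0]
gripper_width: 0.228
```

```bash
python3 -m creep '[[0,0,0,-0.03,0,0,0],[0,0.03,0,-0.06,0,0,0],[0,0.11,0,-0.06,0,0,0],[0,0.12,0,-0.06,0,0,0],[0,0.12,0,-0.06,0,0,0]]'; python3 -c "
from h import *
go((.44,-.02,.0455),1)
cv2.imwrite('pics/s2.png',r.capture('scene'))"
```

```text
time_s: 3.98
tcp_pos: [0.4362, -0.2782, 0.0461]
ee_rot: [[-1.0, 0.02, -0.003], [0.02, 1.0, 0.002], [0.003, 0.002, -1.0]]
wrist_force: [-0.8, 0.8, -1.4]
gripper_width: 0.229
t 3.98 p [ 0.4362 -0.2782  0.0461] F [-0.8  0.8 -1.4] w 0.229 dist mm 258.2 row [0.005 0.861 0.004] [ 0.0007 -0.0009 -0.012 ]
```

View pics/s2.png

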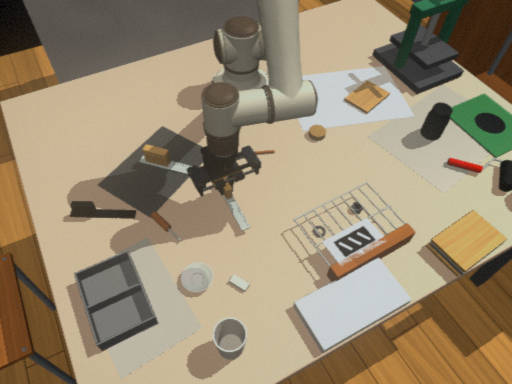

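The ruler is held and lifted, with its tip at about (242,226). I move it sideways in front of the shelf.

```bash
python3 -m creep '[[0,0,0.13,0,0,0,0],[0,0,0.26,0,0,0,-0.005],[0,0,0.39,0,0,0,-0.012],[0,0.002,0.52,0,0,0,-0.012],[0,0.003,0.62,0,0,0,-0.012]]'; python3 -c "
from h import *
go((.44,-.02,.0455),1)"
```

```text
time_s: 4.45
tcp_pos: [0.4412, -0.0903, 0.047]
ee_rot: [[-1.0, -0.02, 0.0], [-0.02, 1.0, 0.002], [-0.0, 0.002, -1.0]]
wrist_force: [0.4, -1.0, -1.1]
gripper_width: 0.229
t 4.45 p [ 0.4412 -0.0903  0.047 ] F [ 0.4 -1.  -1.1] w 0.229 dist mm 70.3 row [-0.001  0.234  0.005] [0.0005 0.0001 0.0007]
```

```bash
python3 -m creep '[[0,0,0.12,0.01,0,0,0],[0,0,0.234,0.03,0,0,0],[0,0,0.234,0.058,0,0,0],[0,0,0.234,0.058,0,0,0],[0,0,0.234,0.058,0,0,0]]'
python3 - <<'E'
from h import *
go((.56,-.02,.0295),1)
im=r.capture('scene'); cv2.imwrite('pics/s3.png',cv2.resize(im[130:290,200:430],None,fx=3,fy=3,interpolation=2))
im=r.capture('top'); cv2.imwrite('pics/t3.png',cv2.resize(im[60:260,100:300],None,fx=3,fy=3,interpolation=2))
E
```

```text
time_s: 4.87
tcp_pos: [0.44, -0.0198, 0.0296]
ee_rot: [[-1.0, -0.021, -0.0], [-0.021, 1.0, 0.001], [0.0, 0.001, -1.0]]
wrist_force: [-0.4, -0.0, -0.6]
gripper_width: 0.228
t 4.87 p [ 0.44   -0.0198  0.0296] F [-0.4 -0.  -0.6] w 0.228 dist mm 120.0 row [-0.4   -0.009  0.   ] [ 0.0004 -0.0001  0.001 ]
```

View pics/s3.png

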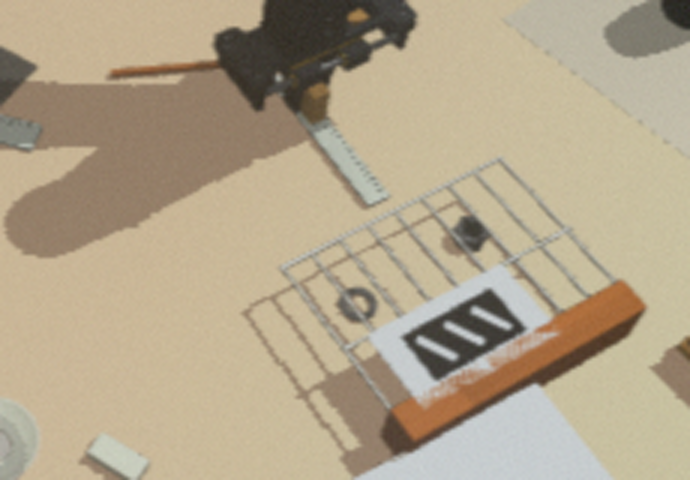

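View pics/t3.png

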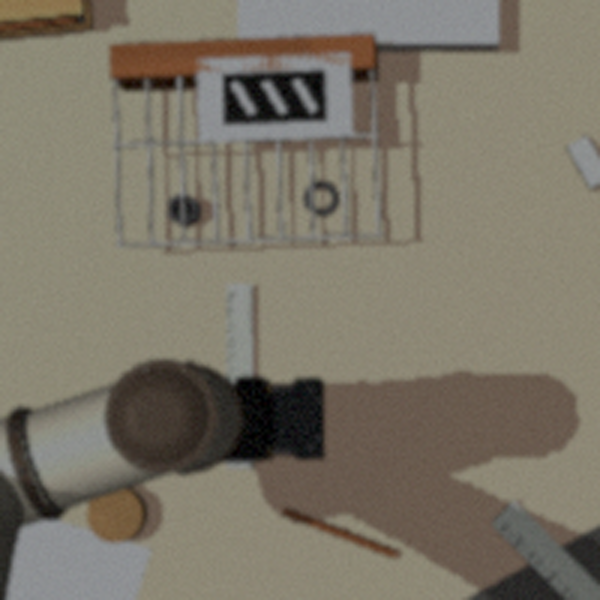

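The ruler's tip is at top crop (242,285), in front of the shelf and between the nut (184,210) and the washer (321,198). I slide it under.

```bash
python3 -m creep '[[0,-0.1,-0.002,0,0,0,0],[0,-0.2,-0.004,0,0,0,0],[0,-0.3,-0.007,0,0,0,0],[0,-0.4,-0.009,0,0,0,0],[0,-0.4,-0.009,0,0,0,0]]'
python3 - <<'E'
from h import *
go((.56,.14,.0295),1)
im=r.capture('scene'); cv2.imwrite('pics/s4.png',cv2.resize(im[130:290,200:430],None,fx=3,fy=3,interpolation=2))
E
```

```text
time_s: 5.38
tcp_pos: [0.5672, -0.0224, 0.031]
ee_rot: [[-1.0, -0.017, 0.009], [-0.017, 1.0, 0.002], [-0.009, 0.002, -1.0]]
wrist_force: [-0.2, -0.3, -0.6]
gripper_width: 0.228
t 5.38 p [ 0.5672 -0.0224  0.031 ] F [-0.2 -0.3 -0.6] w 0.228 dist mm 162.5 row [0.015 0.541 0.006] [ 0.0006  0.0029 -0.0002]
```

View pics/s4.png

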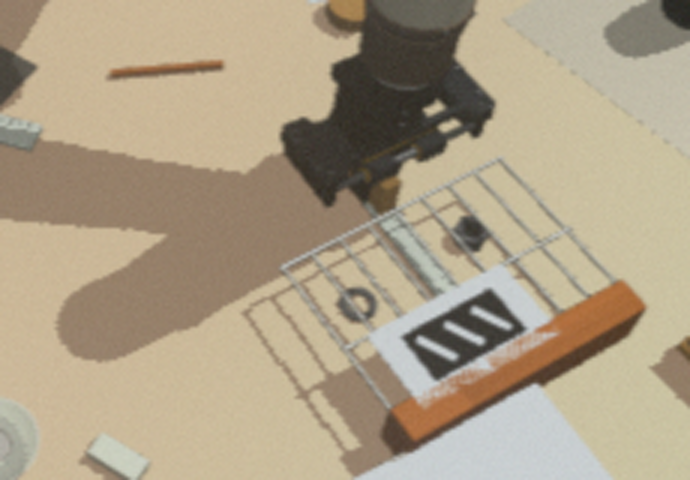

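```bash
python3 -m creep '[[0,0.01,0.03,0.003,0,0,0],[0,0.015,0.06,0.005,0,0,0],[0,0.015,0.09,0.006,0,0,0],[0,0.015,0.12,0.006,0,0,0],[0,0.015,0.15,0.006,0,0,0]]'; python3 -c "
from h import *
go((.56,.14,.0295),1)"
```

```text
time_s: 5.85
tcp_pos: [0.5576, 0.0235, 0.0288]
ee_rot: [[-1.0, -0.016, 0.004], [-0.016, 1.0, 0.002], [-0.004, 0.002, -1.0]]
wrist_force: [-0.0, -0.7, -0.9]
gripper_width: 0.225
t 5.85 p [0.5576 0.0235 0.0288] F [-0.  -0.7 -0.9] w 0.225 dist mm 116.5 row [-0.014  0.388 -0.002] [ 0.0006  0.0012 -0.0004]
```

```bash
python3 -m creep '[[0,-0.003,0.03,0,0,0,0],[0,-0.005,0.06,0,0,0,0],[0,-0.007,0.09,0,0,0,0],[0,-0.007,0.12,0,0,0,0],[0,-0.007,0.15,0,0,0,0]]'
python3 - <<'E'
from h import *
go((.56,.14,.0295),1)
im=r.capture('scene'); cv2.imwrite('pics/s5.png',cv2.resize(im[130:290,200:430],None,fx=3,fy=3,interpolation=2))
E
```

```text
time_s: 6.27
tcp_pos: [0.5591, 0.0696, 0.0289]
ee_rot: [[-1.0, -0.016, 0.004], [-0.016, 1.0, 0.002], [-0.004, 0.002, -1.0]]
wrist_force: [-0.3, 0.5, -1.1]
gripper_width: 0.232
t 6.27 p [0.5591 0.0696 0.0289] F [-0.3  0.5 -1.1] w 0.232 dist mm 70.4 row [-0.007  0.235 -0.002] [ 0.0006  0.0013 -0.0004]
```

View pics/s5.png

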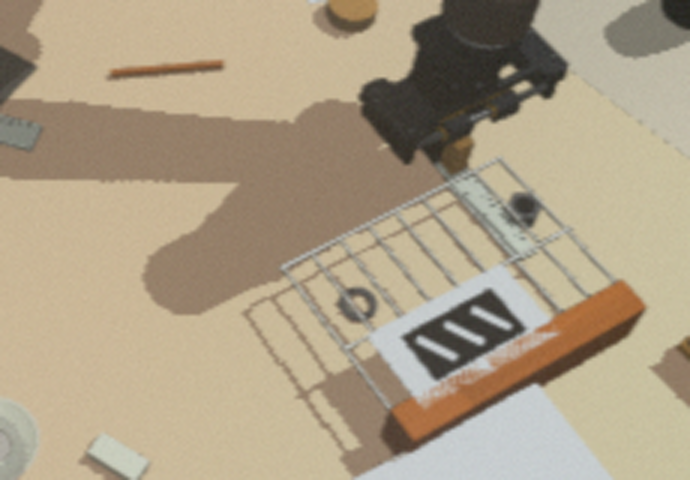

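The nut, at crop (524,208), is moving left along the blade and the washer is still at (356,303). I continue the sweep.

```bash
python3 -m creep '[[0,-0.003,0.03,0,0,0,0],[0,-0.005,0.06,0,0,0,0],[0,-0.005,0.09,0,0,0,0],[0,-0.005,0.12,0,0,0,0],[0,-0.005,0.15,0,0,0,0]]';python3 -m creep '[[0,0,0.03,0,0,0,0],[0,0,0.06,0,0,0,0],[0,0,0.085,0,0,0,0],[0,0,0.1,0,0,0,0],[0,0,0.11,0,0,0,0]]'
python3 - <<'E'
from h import *
go((.56,.14,.0295),1)
im=r.capture('scene'); cv2.imwrite('pics/s6.png',cv2.resize(im[130:290,230:460],None,fx=3,fy=3,interpolation=2))
im=r.capture('top'); cv2.imwrite('pics/t6.png',cv2.resize(im[60:260,50:250],None,fx=3,fy=3,interpolation=2))
E
```

```text
time_s: 6.73
tcp_pos: [0.5601, 0.1167, 0.029]
ee_rot: [[-1.0, -0.018, 0.005], [-0.018, 1.0, 0.002], [-0.005, 0.002, -1.0]]
wrist_force: [0.5, -0.1, -0.9]
gripper_width: 0.224
time_s: 7.15
tcp_pos: [0.5595, 0.1505, 0.0291]
ee_rot: [[-1.0, -0.018, 0.005], [-0.018, 1.0, 0.002], [-0.005, 0.002, -1.0]]
wrist_force: [-0.4, -0.2, -1.0]
gripper_width: 0.228
t 7.15 p [0.5595 0.1505 0.0291] F [-0.4 -0.2 -1. ] w 0.228 dist mm 10.5 row [-0.001 -0.035 -0.001] [0.0007 0.0016 0.0003]
```

View pics/s6.png

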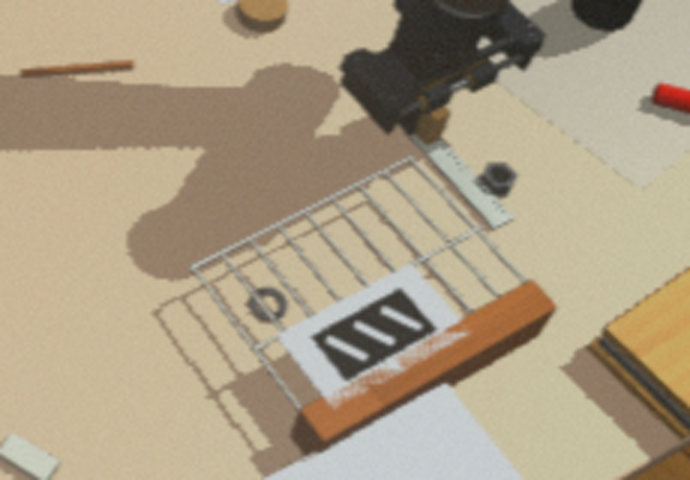

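View pics/t6.png

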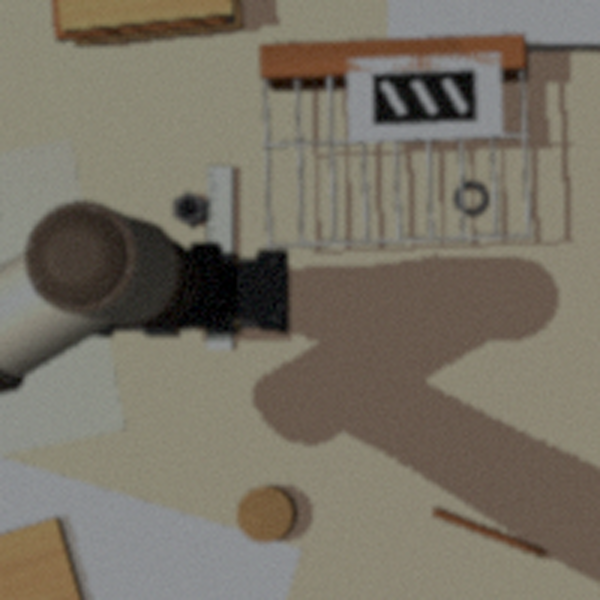

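The nut is at top crop (190,210), clear of the shelf. I back the ruler off from the nut and pull it towards the robot to lay it down.

```bash
python3 -m creep '[[0,0.02,-0.02,-0.005,0,0.001,0],[0,0.1,-0.035,-0.007,0,0.0016,0],[0,0.2,-0.035,-0.007,0,0.0016,0],[0,0.3,-0.035,-0.007,0,0.0016,0],[0,0.4,-0.035,-0.005,0,0.0016,0]]';python3 -m creep '[[0,0.03,0,0,0,0,0],[0,0.03,0,0,0,0,0],[0,0.03,0,0,0,0,0]]'; python3 -c "
from h import *
go((.43,.14,.0272),1)"
```

```text
time_s: 7.67
tcp_pos: [0.4382, 0.1362, 0.0301]
ee_rot: [[-1.0, -0.017, -0.0], [-0.017, 1.0, 0.002], [0.0, 0.002, -1.0]]
wrist_force: [-0.1, 0.3, -0.8]
gripper_width: 0.229
time_s: 7.92
tcp_pos: [0.4297, 0.1362, 0.0308]
ee_rot: [[-1.0, -0.017, 0.001], [-0.017, 1.0, 0.003], [-0.001, 0.003, -1.0]]
wrist_force: [0.5, 1.2, -1.0]
gripper_width: 0.23
t 7.92 p [0.4297 0.1362 0.0308] F [ 0.5  1.2 -1. ] w 0.23 dist mm 5.2 row [-0.001  0.013  0.012] [ 0.001   0.0005 -0.    ]
```

```bash
python3 -m creep '[[0,0,0,0.006,0,0,0],[0,0,0,0.012,0,0,0],[0,0,0,0.012,0,0,0]]'
python3 - <<'E'
from h import *
go((.43,.136,.0272),1)
im=r.capture('scene'); cv2.imwrite('pics/s7.png',cv2.resize(im[60:260,260:480],None,fx=3,fy=3,interpolation=2))
E
```

```text
time_s: 8.17
tcp_pos: [0.4313, 0.1368, 0.0274]
ee_rot: [[-1.0, -0.017, 0.003], [-0.017, 1.0, 0.004], [-0.003, 0.004, -1.0]]
wrist_force: [0.9, 0.7, 2.9]
gripper_width: 0.231
t 8.17 p [0.4313 0.1368 0.0274] F [0.9 0.7 2.9] w 0.231 dist mm 1.6 row [ 0.005 -0.003  0.001] [ 0.0013  0.001  -0.0002]
```

View pics/s7.png

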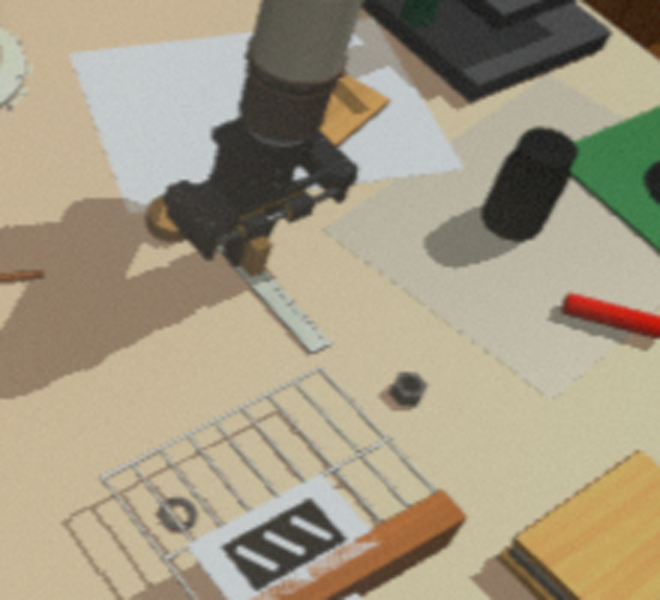

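The wrist force shows contact and the blade lies at crop (285,310). I release and lift.

```bash
for i in 1 2; do python3 -m creep '[[1,0,0,0,0,0,0],[1,0,0,0,0,0,0],[1,0,0,0,0,0,0],[1,0,0,0,0,0,0],[1,0,0,0,0,0,0]]'; done; python3 -m creep '[[1,0,0,-0.05,0,0,0],[1,0,0,-0.15,0,0,0],[1,0,0,-0.28,0,0,0],[1,0,0,-0.4,0,0,0],[1,0,0,-0.45,0,0,0]]';  python3 -m creep '[[1,0.1,-0.1,0,0,0,0],[1,0.2,-0.2,0,0,0,0],[1,0.2,-0.3,0,0,0,0],[1,0.2,-0.4,0,0,0,0],[1,0.2,-0.5,0,0,0,0]]'
python3 - <<'E'
from h import *
im=r.capture('scene'); cv2.imwrite('pics/s8.png',cv2.resize(im[60:260,260:480],None,fx=3,fy=3,interpolation=2))
im=r.capture('top'); cv2.imwrite('pics/t8.png',cv2.resize(im[60:260,50:250],None,fx=3,fy=3,interpolation=2))
E
```

```text
time_s: 8.63
tcp_pos: [0.4312, 0.1367, 0.0273]
ee_rot: [[-1.0, -0.017, 0.003], [-0.017, 1.0, 0.004], [-0.003, 0.004, -1.0]]
wrist_force: [0.1, 0.1, 0.6]
gripper_width: 0.523
time_s: 9.05
tcp_pos: [0.4312, 0.1367, 0.0273]
ee_rot: [[-1.0, -0.017, 0.003], [-0.017, 1.0, 0.004], [-0.003, 0.004, -1.0]]
wrist_force: [0.2, -0.3, -0.8]
gripper_width: 0.906
time_s: 9.47
tcp_pos: [0.4328, 0.1373, 0.1671]
ee_rot: [[-1.0, -0.018, 0.01], [-0.018, 1.0, 0.008], [-0.01, 0.008, -1.0]]
wrist_force: [0.8, 0.9, 0.0]
gripper_width: 0.995
time_s: 9.88
tcp_pos: [0.3748, -0.0149, 0.1658]
ee_rot: [[-1.0, -0.02, 0.012], [-0.02, 1.0, 0.009], [-0.012, 0.009, -1.0]]
wrist_force: [0.2, 0.1, -0.1]
gripper_width: 0.998
```

View pics/s8.png

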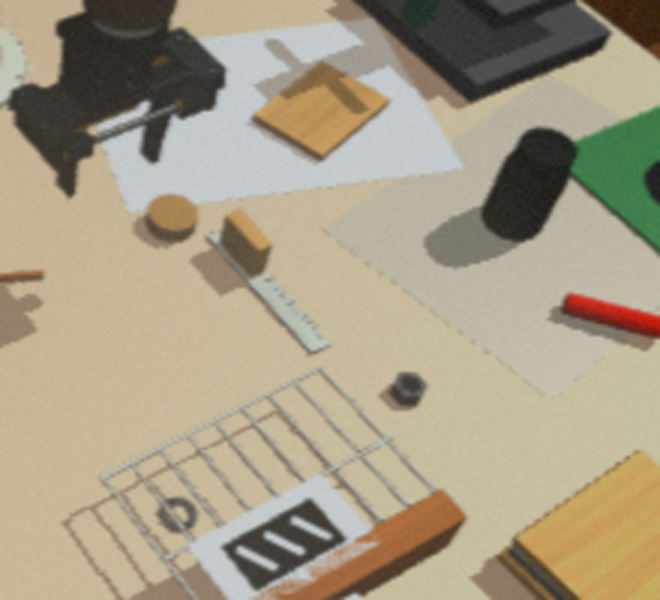

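View pics/t8.png

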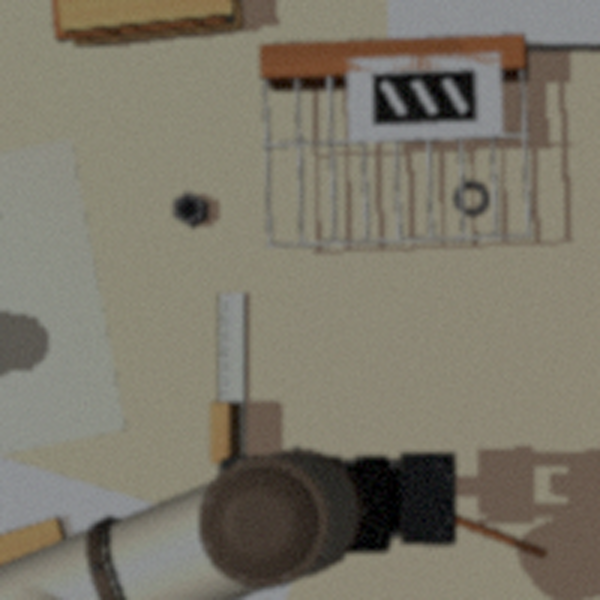

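Run:
```python
from h import *
print('nut',back('top',[(190/3+50,210/3+60)],.012).round(3),'washer',back('top',[(471.5/3+50,198.5/3+60)],.003).round(3), r.sense()['joint_velocities'])
print(r.finish_job())
```

```text
nut [[0.652 0.18  0.012]] washer [[ 0.664 -0.101  0.003]] [ 3.48684215  0.65415902  0.92031997 -0.08395213  0.7416218  -3.48973548]
the job is handed in; nothing more can be done
None
```

The nut is out from under the shelf, the ruler is back on the table, and the job is handed in at about 10 s of the 38 s allowed.

- **Ruler:** I took the smaller light ruler beside the shelf by its block, slid its blade in from the front between nut and washer, and swept left. It now lies flat in front of the shelf, released, with the gripper raised away from it.
- **Nut:** in the last pictures it lies at about (0.652, 0.180). The shelf's left side is at y ≈ 0.095, so the nut's edge clears it by about 65 mm. The gripper never came near it.
- **Washer:** it measured (0.664, -0.101) at the end, against (0.665, -0.101) at the start, so it has not moved.
- **Forces:** the wrist readings I saw stayed under about 4 N.

No check failed or disagreed. The arm was still settling slightly (about 3.5 degrees/s) when I handed in, clear of everything.

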